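Set the kiln vent slide on its half-open catch

TASK

The small kiln on the bench is cold and about to be fired, so set the vent on its lid for the drying stage: with the fingertips, push the red pad of the sprung vent slide all the way to the stop pin, then let it go so that the spring brings it back onto its catch and it stays latched half open. Only push: do not grip the slide by its pad and bracket, and leave the kiln props on the lid and the mug and glaze jar on the bench where they stand.

Things in the scene. Friction and masses are not known exactly. Their poses are not given: they have to be found in the camera images.
- kiln: octagonal steel test kiln, fixed, 310 mm across flats, flat lid top 225 mm up; origin at centre of underside; x from front (lid handle, out to 196 mm) to back (hinges), y to the left. Grey controller box out to 228 mm on the right, 190 mm up. Vent unit on the lid: slide along kiln x on y = 0, brass stop pin 104 mm behind centre, yellow catch and black solenoid on the left (to y = 84 mm)
- vent_pad (a point): centre of the front face of the red push pad, moves with the slide; 250 mm above the bench, 85 mm in front of the kiln's centre when shut. Pad 40 mm wide (y), 34 mm tall (z), 8 mm thick, on a 4 mm steel bracket of the same size riveted behind it (not to be touched). Axes as the kiln's: x = push direction, level. In front of the pad nothing rises over 11 mm above the lid
- vent_slide (a joint): slide travel, m, along kiln x: 0 = shut (start), 0.060 = at the stop pin, 0.040 = resting on the catch, half open. A spring drives it back to 0: 4 N at first, 7 N at the stop, and up to 3 N more while the brass lug lifts the catch. Let go short of 0.040 it springs shut; let go beyond, it springs back to 0.040 and stays
- vent_catch (a joint): angle in rad of the yellow catch, a sprung pawl on an upright pivot beside the slide: 0 = swung in against the slide, about 0.25 = lifted by the slide's brass lug as it passes. It works by itself
- prop_tall_mid (a point): middle of a loose cream kiln prop, square 32 x 32 mm, 40 mm tall, standing on the lid right of the vent unit; bystander
- prop_short_mid (a point): middle of a loose cream kiln prop, square 32 x 32 mm, 25 mm tall, standing on the lid left of the vent unit; bystander
- mug: loose blue mug, 90 mm across, 85 mm tall, on the bench beside the kiln; origin at the centre of its underside; bystander
- glaze_jar: loose blue glaze jar with white cap, 72 mm across, 85 mm tall, on the bench beside the kiln; origin at the centre of its underside; bystander

How it is judged:
On the way, in this order (a step that is already met when the one before it is completed fails the run):
1. the slide is pushed up to the stop pin (travel over 53 of 60 mm) (value of joint vent_slide above 0.053 m), for 0.05 s.
2. let go, the slide rests on its catch (value of joint vent_slide between 0.037 and 0.043 m and value of joint vent_catch below 0.06 rad and contact force between each of the arm, the fingers and vent_slide below 0.1 N), for 0.2 s.
At the end, for the whole second after the job is handed in: the slide is at rest on its catch (travel 37 to 43 mm, the catch swung in, within 0.06 rad), untouched; each kiln prop is within 10 mm and the mug and the jar within 15 mm of where they stood (value of joint vent_slide between 0.037 and 0.043 m and velocity of joint vent_slide between -0.005 and 0.005 m/s and value of joint vent_catch below 0.06 rad and distance of each of prop_tall_mid, prop_short_mid from where it was at the start of the episode below 0.01 m and distance of each of mug, glaze_jar from where it was at the start of the episode below 0.015 m).
It fails at once if the slide's bracket is touched, as when pinching or pulling the pad (over 0.5 N) (contact force between the fingers and vent_slide_c2 above 0.5 N).
It fails at once if a kiln prop is moved over 10 mm or lifted (distance of any of prop_tall_mid, prop_short_mid from where it was at the start of the episode above 0.01 m).
It fails at once if the mug or the glaze jar is moved over 15 mm or lifted (distance of any of mug, glaze_jar from where it was at the start of the episode above 0.015 m).
It also fails if it takes over 32 s, if anything falls off the work surface, if the arm or the gripper's body presses on something with over 40 N, if the wrist force passes 120 N, or if a joint passes its speed limit or range.

ROBOT

A 7-joint arm with a two-finger parallel gripper is mounted at the origin on the work surface. World frame = base frame: x ahead of the robot, y to its left, z up, the work surface at z = 0. Lengths are in m, angles in rad, forces in N, time in s.
With the tool pointing down it reaches from about 0.4 to 0.85 m from the base axis. Payload 4.5 kg.
Tool frame: the origin (TCP) lies midway between the tips of the shut fingers; the grasp point (between the pads) lies 19 mm behind it; z points along the fingers, y is the line along which they close (so a half turn about z gives the same grasp; the last joint's range is limited). The gripper opens to 88 mm and grips with 3 to 60 N. Pads are 18 mm wide; open, the fingers measure 123 mm over their backs; the gripper's body (75 mm by 187 mm) begins 45 mm behind the grasp point.
Start: joints at [-1.172, 0.689, -0.195, 1.565, 0.157, 0.902, -0.215], TCP at [0.223, 0.584, 0.239] pointing down, gripper open.
Joint ranges: [-3.01, 3.01], [-0.46, 2.08], [-1.47, 1.51], [0.13, 2.56], [-1, 4.14], [0.04, 2.09], [-2.66, 2.66]. Speed limits (rad/s): [2.57, 2.57, 3.14, 3.14, 3.14, 3.14, 3.14].

INTERFACE

Orientations are given as a unit quaternion [x, y, z, w].
In Python, from plant import r gives the robot as it stands.
- The arm moves only by the tool carry_out, never from a script. Its argument "plan" is a list of rows, each an object with "rot": the turn, a rotation vector about the tool's x, y, z in rad, a list of three; "xyz": the shift along the tool's x, y, z in m, a list of three; "grip": the closure in counts, from 0 (fully open) to 255 (shut). In form: [{"rot": [wx, wy, wz], "xyz": [dx, dy, dz], "grip": grip}, ...]. A call has 1 to 8 rows; each row is the pose to reach, as a shift and turn from the pose commanded when the call began, along the tool's axes at that moment; what a row does not reach only later rows make up. A row lasts 1/12 s, in which the tool goes at most 41.7 mm and 7.16 degrees, less where a joint would pass 70% of its speed; a pose out of reach is approached as far as the arm can. A call with a gripper value outside its range is refused whole. The fingers move at their own pace and stop on an object; "squeeze" is the grip in N (left out, the last holds). Time passes only in rows, so rows that repeat a pose let the fingers close. It gives the time, the measured TCP pose, the force, the opening and the grip force at its end, in the units of the state.
- r.get_state(): the state, without advancing time (a new reading comes with each control period).
- r.snapshot(name): name is "scene" or "side" or "wrist"; returns the picture (480x640x3 uint8, red, green, blue); there is no depth.
- r.camera_params(name): a dict with "fx", "fy", "cx", "cy" (pixels), "position" and "attitude" of the camera in the world; the wrist camera has in their place "hand_eye" (4x4, takes a point from camera to tool coordinates, whose origin is the TCP and whose axes are the flange's). Camera axes: x right, y down, z forward; pixel columns grow to the right and rows downward; lengths in m; the calibration is good to about 2 mm. A picture is of the moment at which its call begins: read the wrist's pose just before it. camera_params takes no time and is no camera call.
- r.finish_job(): hands the job in; it is judged then, once.
The state is a dict: "clock": time; "q": joint angles; "qd": joint speeds; "joint_torque": joint torques, N m; "tool_pos": TCP position; "eef_rot": TCP orientation; "contact_force": force on the tool from outside, world axes, zero at the start; "moment": the same for the moment, N m; "opening": opening from 0.0 (shut) to 1.0 (fully open); "finger_force": force on a finger pad.
Only numpy, scipy, OpenCV 4.12 (cv2) and the standard library are available. Lean on these libraries where they do the work, as an engineer would, in place of code of your own. Each camera call takes 0.05 s, during which the arm holds its last target. There are 200 camera calls.

## Working session

There is one attempt and no reset: what is moved stays moved. The work goes in short steps, Python scripts to look and compute and a tool call to move; the robot and the scene stay as the last step left them, time stands still between calls to the robot, and variables do not carry over. Pictures are saved under pics/ and viewed, at most 10 in all, crops included, and the job is handed in when it is done.

Besides the shell and the picture viewer there is one more tool, called by a JSON object that holds its "api" and its "payload". carry_out: Moves the arm, as the interface text tells. Its arguments: {"type":"object","properties":{"plan":{"type":"array"},"squeeze":{"type":"number"}},"required":["plan"]}

```bash
mkdir -p pics; python3 - <<'E'
from plant import r
import cv2,json
s=r.get_state()
print({k:s[k] for k in("clock","tool_pos","eef_rot","opening","contact_force")})
for n in("scene","side","wrist"):
    print(n,r.camera_params(n))
    if n!="wrist":
        cv2.imwrite(f"pics/{n}0.png",cv2.cvtColor(r.snapshot(n),cv2.COLOR_RGB2BGR))
E
```

```text
{'clock': 0.0, 'tool_pos': array([0.22280294, 0.58327259, 0.23792067]), 'eef_rot': array([ 1.81342594e-01,  9.83419561e-01, -9.08010953e-04, -8.39644161e-05]), 'opening': 0.9992657927382879, 'contact_force': array([-0.23845406,  0.32746366,  0.70145898])}
scene {'fx': 519.9988092533303, 'fy': 519.9988092533303, 'cx': 320.5676519265994, 'cy': 235.70417506989327, 'position': array([ 1.56702773, -0.80759152,  1.01319721]), 'attitude': array([ 0.8098449 ,  0.35768976, -0.19871758, -0.42038149])}
side {'fx': 546.1841200504925, 'fy': 546.1841200504925, 'cx': 322.5774063579824, 'cy': 238.03972887276024, 'position': array([0.23707153, 0.83258416, 1.19090704]), 'attitude': array([-0.21275909,  0.90967991, -0.34856412,  0.07562459])}
wrist {'fx': 373.9054014831422, 'fy': 373.9054014831422, 'cx': 314.4897529133333, 'cy': 243.27435045660138, 'hand_eye': array([[ 3.54816847e-04, -9.50903130e-01, -3.09488467e-01,
         8.15748072e-02],
       [ 9.99999902e-01,  2.55195475e-04,  3.62374201e-04,
         1.82072480e-03],
       [-2.65602706e-04, -3.09488565e-01,  9.50903127e-01,
        -1.46041891e-01],
       [ 0.00000000e+00,  0.00000000e+00,  0.00000000e+00,
         1.00000000e+00]])}
```

View pics/scene0.png

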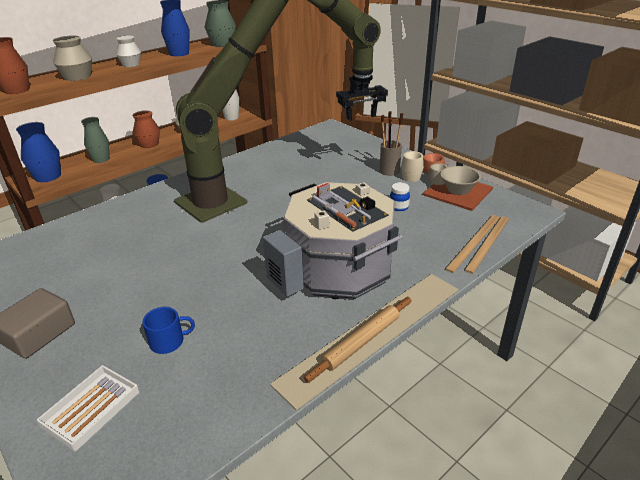

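View pics/side0.png

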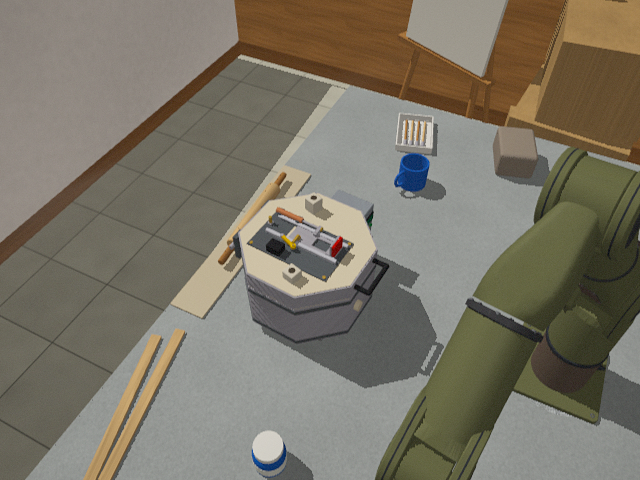

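The side view shows the kiln at about (310,265), with the red pad at about (337,245) facing the robot and the handle at (372,278). The mug is at (412,172) and the jar at (268,453), both well clear. I'll zoom in to get usable pixels.

```bash
python3 - <<'E'
import cv2
a=cv2.imread("pics/side0.png")[180:310,230:400]
cv2.imwrite("pics/c1.png",cv2.resize(a,None,fx=4.5,fy=4.5,interpolation=cv2.INTER_CUBIC))
E
```

```text
(no output)
```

View pics/c1.png

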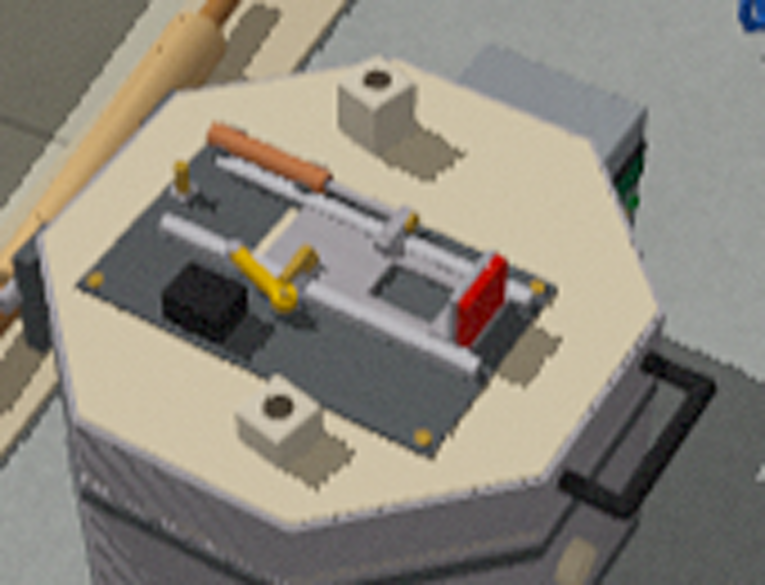

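The crop shows the lid octagon. Its corners run (545,478), (660,325), (595,140), (400,60), (180,92), (42,240), (78,415), (290,528), with the handle on the first edge. The red pad's front face is centred near (483,300). I'll fit the pose to these.

```bash
cat > h.py <<'E'
import numpy as np
from scipy.spatial.transform import Rotation as R
from scipy.optimize import least_squares
def ray(p,u,v,z):
    d=R.from_quat(p["attitude"]).apply([(u-p["cx"])/p["fx"],(v-p["cy"])/p["fy"],1]); o=np.array(p["position"])
    return o+d*(z-o[2])/d[2]
def proj(p,X):
    c=R.from_quat(p["attitude"]).inv().apply(np.atleast_2d(X)-p["position"])
    return np.c_[p["fx"]*c[:,0]/c[:,2]+p["cx"],p["fy"]*c[:,1]/c[:,2]+p["cy"]]
E
python3 - <<'E'
from h import *
from plant import r
p=r.camera_params("side")
c=np.array([(545,478),(660,325),(595,140),(400,60),(180,92),(42,240),(78,415),(290,528)])/4.5+[229.6,179.6]
W=np.array([ray(p,*x,.225)[:2] for x in c])
a=.155/np.cos(np.pi/8); 
ang=np.pi/8-np.arange(8)*np.pi/4   # left-front first, going clockwise
def f(q): 
    t=ang+q[2]; return (np.c_[q[0]+q[3]*np.cos(t),q[1]+q[3]*np.sin(t)]-W).ravel()
s=least_squares(f,[*W.mean(0),np.pi,a]); print(s.x,a,s.fun.reshape(-1,2).round(4))
x,y,t,_=s.x
ex=np.array([np.cos(t),np.sin(t)])   # toward the front
ex=-ex; print("push yaw",np.arctan2(ex[1],ex[0]),"pad pred",np.array([x,y])-.085*ex)
g=np.array([483,300])/4.5+[229.6,179.6]; print("pad seen",ray(p,*g,.25))
ey=np.array([-ex[1],ex[0]])
# refine pad by its 4 corners (front face) 
print(W)
for n,u in(("pin base",(185,193)),):print(n,ray(p,*(np.array(u)/4.5+[229.6,179.6]),.232))
E
```

```text
[6.36406533e-01 7.63521873e-02 2.08733148e+00 7.52094199e-04] 0.16777079104532105 [[ 0.1458 -0.0748]
 [ 0.1592  0.0418]
 [ 0.0765  0.1498]
 [-0.0478  0.1582]
 [-0.1467  0.0788]
 [-0.1566 -0.0519]
 [-0.0785 -0.1443]
 [ 0.0482 -0.1575]]
push yaw -1.0542611751562652 pad pred [0.59442756 0.15026271]
pad seen [0.55755139 0.08079677 0.25      ]
[[ 0.49005838  0.15162102]
 [ 0.47710726  0.03532629]
 [ 0.56034529 -0.07287563]
 [ 0.68496903 -0.08173306]
 [ 0.78367754 -0.00288074]
 [ 0.7931157   0.12754327]
 [ 0.71446955  0.22009152]
 [ 0.58750952  0.23372484]]
pin base [0.73879591 0.06927629 0.232     ]
```

```bash
python3 - <<'E'
from h import *
from plant import r
p=r.camera_params("side")
off=np.array([229.6,179.6])
c=np.array([(545,478),(660,325),(595,140),(400,60),(180,92),(42,240),(78,415),(290,528)])/4.5+off
W=np.array([ray(p,*x,.225)[:2] for x in c])
ang=-np.pi/8+np.arange(8)*np.pi/4
def f(q): 
    t=ang+q[2]; return (np.c_[q[0]+q[3]*np.cos(t),q[1]+q[3]*np.sin(t)]-W).ravel()
s=least_squares(f,[*W.mean(0),np.pi,.168]); print(s.x,s.fun.reshape(-1,2).round(4))
x,y,t,_=s.x; t-=np.pi
ex=np.array([np.cos(t),np.sin(t)]); ey=np.array([-ex[1],ex[0]])
print("push yaw",t,"pad pred",np.array([x,y])-.085*ex)
P=lambda a,b,z:[*(np.array([x,y])+a*ex+b*ey),z]
print("pred pad corners crop px",((proj(p,[P(-.085,b,z) for b,z in((.02,.267),(-.02,.267),(-.02,.233),(.02,.233))])-off)*4.5).round())
print("pin top/base",((proj(p,[P(.104,0,.225),P(.104,0,.25)])-off)*4.5).round())
from plant import r
st=r.get_state(); M=R.from_quat(st["eef_rot"]).as_matrix(); print(M.round(3))
E
```

```text
[0.63640653 0.07635219 3.04533531 0.16526831] [[ 0.0004  0.0024]
 [ 0.0012 -0.0073]
 [-0.0016  0.0033]
 [-0.0003  0.    ]
 [-0.0014  0.0016]
 [ 0.0014 -0.0029]
 [-0.0004  0.0022]
 [ 0.0006  0.0007]]
push yaw -0.09625734823924237 pad pred [0.55180001 0.08452143]
pred pad corners crop px [[471. 312.]
 [511. 261.]
 [509. 305.]
 [469. 356.]]
pin top/base [[187. 198.]
 [184. 165.]]
[[-0.934  0.357 -0.   ]
 [ 0.357  0.934 -0.002]
 [-0.    -0.002 -1.   ]]
```

{"api": "carry_out", "payload": {"plan": [{"rot": [0, 0, 0], "xyz": [0, 0, -0.04], "grip": 255}, {"rot": [0, 0, -0.1], "xyz": [-0.03, -0.02, -0.08], "grip": 255}, {"rot": [0, 0, -0.2], "xyz": [-0.06, -0.05, -0.08], "grip": 255}, {"rot": [0, 0, -0.268], "xyz": [-0.09, -0.075, -0.08], "grip": 255}, {"rot": [0, 0, -0.268], "xyz": [-0.12, -0.1, -0.08], "grip": 255}, {"rot": [0, 0, -0.268], "xyz": [-0.15, -0.125, -0.08], "grip": 255}, {"rot": [0, 0, -0.268], "xyz": [-0.18, -0.15, -0.08], "grip": 255}, {"rot": [0, 0, -0.268], "xyz": [-0.21, -0.175, -0.08], "grip": 255}], "squeeze": 20}}

```text
clock: 0.77
tool_pos: [0.3574, 0.343, 0.3185]
eef_rot: [0.049, 0.999, -0.0, -0.0]
contact_force: [0.8, -0.4, 0.1]
opening: 0.42
finger_force: 0.0
```

{"api": "carry_out", "payload": {"plan": [{"rot": [0, 0, 0], "xyz": [-0.022, -0.03, 0], "grip": 255}, {"rot": [0, 0, 0], "xyz": [-0.045, -0.062, 0], "grip": 255}, {"rot": [0, 0, 0], "xyz": [-0.069, -0.095, 0], "grip": 255}, {"rot": [0, 0, 0], "xyz": [-0.093, -0.129, 0], "grip": 255}, {"rot": [0, 0, 0], "xyz": [-0.117, -0.163, 0], "grip": 255}, {"rot": [0, 0, 0], "xyz": [-0.141, -0.196, 0], "grip": 255}, {"rot": [0, 0, 0], "xyz": [-0.161, -0.224, 0], "grip": 255}, {"rot": [0, 0, 0], "xyz": [-0.173, -0.241, 0], "grip": 255}]}}

```text
clock: 1.43
tool_pos: [0.5071, 0.084, 0.3183]
eef_rot: [0.051, 0.999, -0.001, 0.0]
contact_force: [0.7, 0.2, 0.4]
opening: 0.006
finger_force: 0.0
```

```bash
python3 - <<'E'
from h import *
from plant import r
import cv2
s=r.get_state(); im=r.snapshot("wrist"); cv2.imwrite("pics/w1.png",cv2.cvtColor(im,cv2.COLOR_RGB2BGR))
print(s["clock"],s["tool_pos"],s["eef_rot"],s["opening"])
a=im.astype(int); m=((a[...,0]>120)&(a[...,1]<60)&(a[...,2]<60)).astype(np.uint8)
n,l,st,c=cv2.connectedComponentsWithStats(m); print([ (st[i].tolist(),c[i]) for i in range(1,n) if st[i,4]>60])
E
```

```text
1.4333 [0.50707804 0.08395696 0.31828185] [ 5.11852155e-02  9.98688531e-01 -1.13632899e-03  3.12067397e-05] 0.0060161997493304465
[]
```

View pics/w1.png

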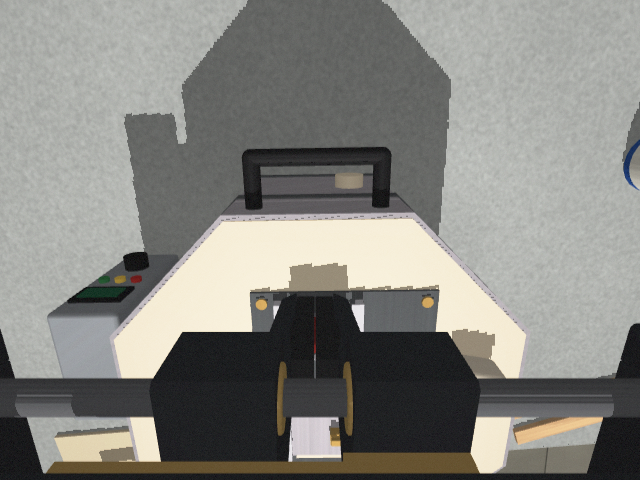

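The wrist view looks along the push direction, with the pad hidden behind the shut fingers. The lid's front edge runs (220,216) to (416,216), the next corners are (114,335) and (526,335), and it is level in the image. I'll use these for centreline and yaw.

```bash
python3 - <<'E'
from h import *
from plant import r
s=r.get_state(); p=dict(r.camera_params("wrist")); H=np.array(p["hand_eye"]); Q=R.from_quat(s["eef_rot"])
p["position"]=s["tool_pos"]+Q.apply(H[:3,3]); p["attitude"]=(Q*R.from_matrix(H[:3,:3])).as_quat()
W=np.array([ray(p,u,v,.225)[:2] for u,v in((114,335),(220,216),(416,216),(526,335))])
print(W.round(4)); 
for a,b in((1,2),(0,3)):
    d=W[b]-W[a]; print("yaw",np.arctan2(-d[0],d[1]),"len",np.hypot(*d),"mid",(W[a]+W[b])/2)
d=W[2]-W[1]+W[3]-W[0]; ey=d/np.hypot(*d); ex=np.array([ey[1],-ey[0]])
m=W.mean(0); f=(W[1]+W[2])/2
pad=f+(ex*.070); print("pad",pad, "rel TCP x,y (kiln)",(pad-s["tool_pos"][:2])@ex,(pad-s["tool_pos"][:2])@ey, "tool",Q.inv().apply([*(pad-s["tool_pos"][:2]),.245-s["tool_pos"][2]]),"yaw",np.arctan2(ex[1],ex[0]),"tool push yaw",np.arctan2(*(-Q.as_matrix()[1::-1,0])))
E
```

```text
[[ 0.5606 -0.0709]
 [ 0.4804  0.023 ]
 [ 0.494   0.151 ]
 [ 0.5919  0.2287]]
yaw -0.10562197850015038 len 0.12875274510555984 mid [0.48721957 0.08702155]
yaw -0.1041230827476202 len 0.30127033075646614 mid [0.57628822 0.07890997]
pad [0.55683718 0.07971486] rel TCP x,y (kiln) 0.04806796362088746 0.003998677604990294 tool [-0.04795074  0.00443466  0.07316035] yaw -0.10457186546019362 tool push yaw -0.10696611687260509
```

{"api": "carry_out", "payload": {"plan": [{"rot": [0, 0, 0], "xyz": [0, 0.004, 0.025], "grip": 255}, {"rot": [0, 0, 0], "xyz": [0, 0.004, 0.05], "grip": 255}, {"rot": [0, 0, 0], "xyz": [0, 0.004, 0.072], "grip": 255}, {"rot": [0, 0, 0], "xyz": [-0.012, 0.004, 0.072], "grip": 255}, {"rot": [0, 0, 0], "xyz": [-0.024, 0.004, 0.072], "grip": 255}, {"rot": [0, 0, 0], "xyz": [-0.034, 0.004, 0.072], "grip": 255}, {"rot": [0, 0, 0], "xyz": [-0.044, 0.004, 0.072], "grip": 255}, {"rot": [0, 0, 0], "xyz": [-0.05, 0.004, 0.072], "grip": 255}]}}

```text
clock: 2.15
tool_pos: [0.5533, 0.0886, 0.246]
eef_rot: [0.048, 0.999, -0.0, -0.003]
contact_force: [-8.6, 1.7, 6.5]
opening: 0.006
finger_force: 4.4
```

```bash
python3 - <<'E'
from plant import r
import cv2
s=r.get_state(); print(s["clock"],s["tool_pos"],s["contact_force"])
a=r.snapshot("side")[180:310,230:400]
cv2.imwrite("pics/c2.png",cv2.cvtColor(cv2.resize(a,None,fx=4.5,fy=4.5,interpolation=cv2.INTER_CUBIC),cv2.COLOR_RGB2BGR))
E
```

```text
2.15 [0.55333346 0.08862674 0.24600642] [-8.59397443  1.73260834  6.52889378]
```

View pics/c2.png

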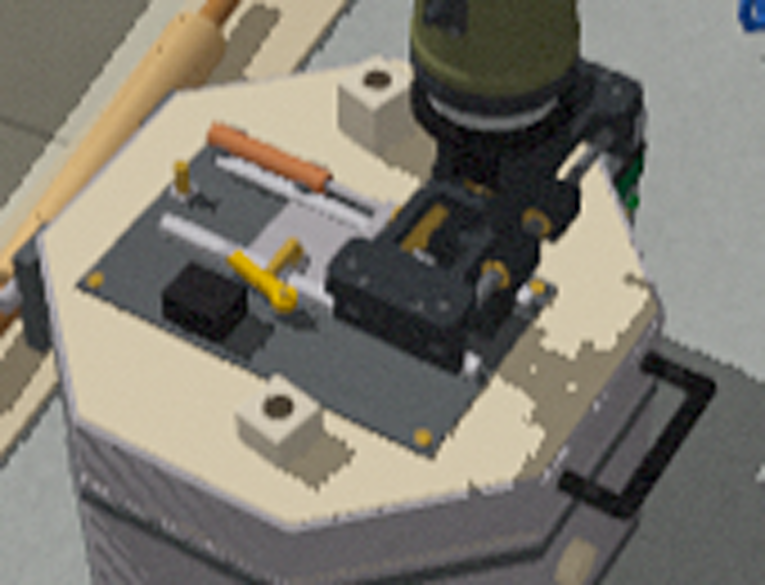

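The gripper is over the front of the vent plate and pressing on the pad. It sits about 5 mm left of the centreline and there is an upward force. I'll back off, recentre and let it settle before the full push.

{"api": "carry_out", "payload": {"plan": [{"rot": [0, 0, 0], "xyz": [0.01, 0, 0], "grip": 255}, {"rot": [0, 0, 0], "xyz": [0.025, 0, -0.002], "grip": 255}, {"rot": [0, 0, 0], "xyz": [0.025, -0.005, -0.002], "grip": 255}, {"rot": [0, 0, 0], "xyz": [0.025, -0.005, -0.002], "grip": 255}, {"rot": [0, 0, 0], "xyz": [0.025, -0.005, -0.002], "grip": 255}]}}

```text
clock: 2.62
tool_pos: [0.5311, 0.085, 0.2488]
eef_rot: [0.049, 0.999, -0.0, 0.0]
contact_force: [0.3, 0.2, 0.0]
opening: 0.003
finger_force: 0.0
```

```bash
python3 - <<'E'
from plant import r
from h import *
s=r.get_state(); print(s["clock"],s["tool_pos"],s["contact_force"],s["moment"])
t=-.1046; ex=np.array([np.cos(t),np.sin(t)]); ey=np.array([-ex[1],ex[0]])
d=np.array([.5568,.0797])-s["tool_pos"][:2]; print("pad rel kiln x,y",d@ex,d@ey)
E
```

```text
2.6167 [0.53108819 0.08499553 0.24876661] [0.2989867  0.2319503  0.03700165] [ 0.03668116 -0.02228012  0.01814071]
pad rel kiln x,y 0.02612418196042292 -0.002582033470967182
```

{"api": "carry_out", "payload": {"plan": [{"rot": [0, 0, 0], "xyz": [-0.008, -0.002, 0], "grip": 255}, {"rot": [0, 0, 0], "xyz": [-0.016, -0.002, 0], "grip": 255}, {"rot": [0, 0, 0], "xyz": [-0.025, -0.002, 0], "grip": 255}, {"rot": [0, 0, 0], "xyz": [-0.034, -0.002, 0], "grip": 255}, {"rot": [0, 0, 0], "xyz": [-0.043, -0.002, 0], "grip": 255}, {"rot": [0, 0, 0], "xyz": [-0.052, -0.002, 0], "grip": 255}, {"rot": [0, 0, 0], "xyz": [-0.06, -0.002, 0], "grip": 255}, {"rot": [0, 0, 0], "xyz": [-0.06, -0.002, 0], "grip": 255}]}}

```text
clock: 3.28
tool_pos: [0.59, 0.0778, 0.2484]
eef_rot: [0.049, 0.999, 0.0, -0.002]
contact_force: [-6.0, 0.2, 5.3]
opening: 0.005
finger_force: 2.9
```

{"api": "carry_out", "payload": {"plan": [{"rot": [0, 0, 0], "xyz": [-0.004, 0, 0], "grip": 255}, {"rot": [0, 0, 0], "xyz": [-0.008, 0, 0], "grip": 255}, {"rot": [0, 0, 0], "xyz": [-0.011, 0, 0], "grip": 255}, {"rot": [0, 0, 0], "xyz": [-0.011, 0, 0], "grip": 255}]}}

```text
clock: 3.62
tool_pos: [0.5999, 0.077, 0.2484]
eef_rot: [0.048, 0.999, 0.0, -0.002]
contact_force: [-6.7, 1.2, 5.0]
opening: 0.005
finger_force: 3.2
```

{"api": "carry_out", "payload": {"plan": [{"rot": [0, 0, 0], "xyz": [-0.003, 0, 0], "grip": 255}, {"rot": [0, 0, 0], "xyz": [-0.005, 0, 0], "grip": 255}, {"rot": [0, 0, 0], "xyz": [-0.005, 0, 0], "grip": 255}]}}

```text
clock: 3.87
tool_pos: [0.6035, 0.0766, 0.2483]
eef_rot: [0.048, 0.999, -0.0, -0.004]
contact_force: [-9.5, 0.4, 6.7]
opening: 0.007
finger_force: 4.6
```

{"api": "carry_out", "payload": {"plan": [{"rot": [0, 0, 0], "xyz": [-0.002, 0, 0], "grip": 255}, {"rot": [0, 0, 0], "xyz": [-0.004, 0, 0], "grip": 255}, {"rot": [0, 0, 0], "xyz": [-0.004, 0, 0], "grip": 255}]}}

```text
clock: 4.12
tool_pos: [0.6035, 0.0766, 0.2483]
eef_rot: [0.048, 0.999, -0.001, -0.008]
contact_force: [-18.6, 0.6, 14.3]
opening: 0.005
finger_force: 9.5
```

```bash
python3 - <<'E'
from plant import r
import cv2
s=r.get_state(); print(s["clock"],s["tool_pos"],s["contact_force"])
a=r.snapshot("side")[180:310,230:400]
cv2.imwrite("pics/c3.png",cv2.cvtColor(cv2.resize(a,None,fx=4.5,fy=4.5,interpolation=cv2.INTER_CUBIC),cv2.COLOR_RGB2BGR))
E
```

```text
4.1167 [0.60352588 0.07661374 0.24826773] [-18.62902275   0.55512795  14.28968413]
```

View pics/c3.png

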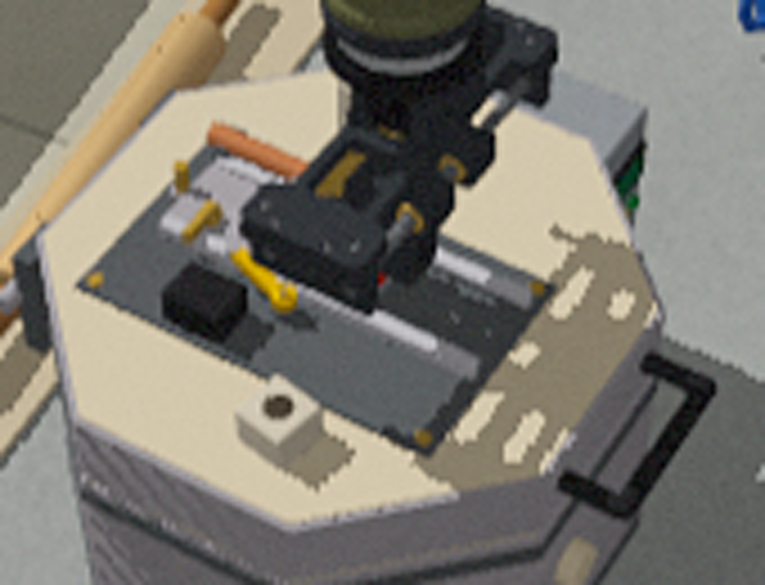

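The slide's plate is at the stop pin, around (185,195), and its lug at (205,215) is past the catch tip. The force also rises sharply without further motion. Next I'll let go by backing straight out.

{"api": "carry_out", "payload": {"plan": [{"rot": [0, 0, 0], "xyz": [0.012, 0, 0], "grip": 255}, {"rot": [0, 0, 0], "xyz": [0.025, 0, 0], "grip": 255}, {"rot": [0, 0, 0], "xyz": [0.045, 0, 0], "grip": 255}, {"rot": [0, 0, 0], "xyz": [0.07, 0, 0], "grip": 255}, {"rot": [0, 0, 0], "xyz": [0.1, 0, 0], "grip": 255}, {"rot": [0, 0, 0], "xyz": [0.13, 0, -0.02], "grip": 255}, {"rot": [0, 0, 0], "xyz": [0.14, 0, -0.05], "grip": 255}, {"rot": [0, 0, 0], "xyz": [0.14, 0, -0.06], "grip": 255}]}}

```text
clock: 4.83
tool_pos: [0.4701, 0.0901, 0.3115]
eef_rot: [0.048, 0.999, 0.0, 0.001]
contact_force: [-0.3, -0.3, 0.7]
opening: 0.002
finger_force: 0.0
```

```bash
python3 - <<'E'
from plant import r
import cv2
s=r.get_state(); print(s["clock"],s["tool_pos"],s["contact_force"])
a=r.snapshot("side")[180:310,230:400]
cv2.imwrite("pics/c4.png",cv2.cvtColor(cv2.resize(a,None,fx=4.5,fy=4.5,interpolation=cv2.INTER_CUBIC),cv2.COLOR_RGB2BGR))
E
```

```text
4.8333 [0.47006427 0.0900603  0.31152103] [-0.27484496 -0.27978803  0.68113944]
```

View pics/c4.png

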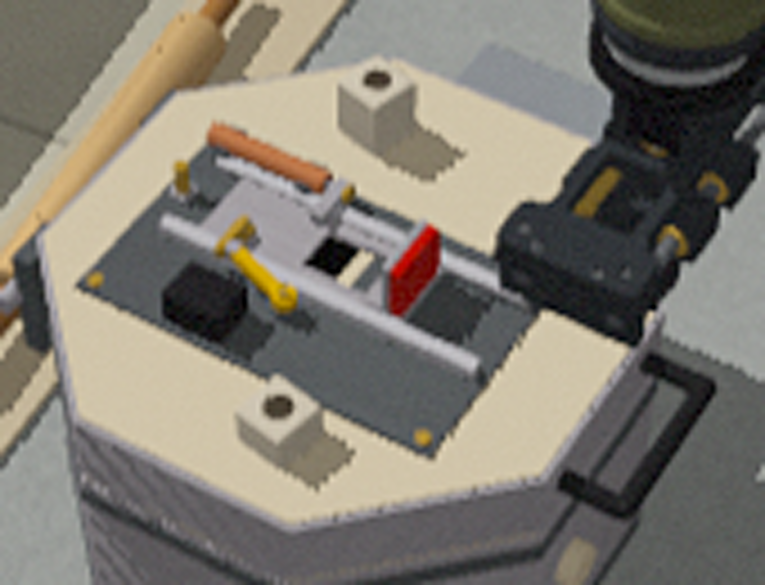

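The pad, now at about (413,270), rests half open with the lug held on the catch tip at (237,240). Both props stand where they were. I'll wait briefly, then hand in.

{"api": "carry_out", "payload": {"plan": [{"rot": [0, 0, 0], "xyz": [0, 0, -0.02], "grip": 255}, {"rot": [0, 0, 0], "xyz": [0, 0, -0.02], "grip": 255}, {"rot": [0, 0, 0], "xyz": [0, 0, -0.02], "grip": 255}, {"rot": [0, 0, 0], "xyz": [0, 0, -0.02], "grip": 255}]}}

```text
clock: 5.22
tool_pos: [0.4709, 0.089, 0.3277]
eef_rot: [0.049, 0.999, -0.0, -0.0]
contact_force: [0.1, -0.4, 0.6]
opening: 0.003
finger_force: 0.0
```

```bash
python3 -c "
from plant import r
print(r.finish_job())"
```

```text
the job is handed in; nothing more can be done
None
```

I pushed the vent slide to its stop pin and let it go; the last picture shows it latched half open on the catch with both props in place, and the job was handed in at about 5.2 s without a verdict being returned.

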